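# Hold the purge valve open on its third click

### The job

Take the crank pin out of its parking block and push it down through the eyelet on the arm of the purge valve's dial until its grip rests on the eyelet. Then use the pin to swing the dial counter-clockwise (seen from above) past the first and second clicks into the third, where the pointer stands at the three-dot mark, not beyond. The dial springs back when let go, so the job finishes with the gripper still holding the pin, seated and upright, and holding the dial there by the pin alone; leave the glassware and the stopper where they stand.

Things in the scene. Friction and masses are not known exactly. Their poses are not given: they have to be found in the camera images.
- valve: Purge valve, bolted down: 130 x 130 x 10 mm metal foot, grey round turret, brass hose ends at +y and -y (80 mm out, 30 mm up). Origin under the foot's centre, z up. At +x a white scale plate (58 mm up, 90 mm out) with marks of 1, 2 and 3 dots; at +y a bracket with a spring plunger, 75 mm high. Stands left or right of the parking block, turned up to 0.5 rad
- dial_axis (a point): Point on the vertical turning axis of the dial, 74 mm above the worktop (level with the eyelet's top), fixed to the valve. The dial is an 88 mm aluminium disc with an arm to one side and a black pointer to the opposite side
- eye (a point): Centre of the top face of the eyelet at the end of the dial's arm, 65 mm from the dial axis, 74 mm above the worktop. Steel ring, 30 mm outside, 12 mm thick, upright through hole of 13 mm; free below down to 10 mm. Turns with the dial; z is up. At rest the arm points roughly to the robot, (-0.87, 0.50) in the valve's frame
- dial (a joint): Angle of the dial, rad, counter-clockwise from above: 0 at rest (on a stop), clicks at 0.35, 0.70 and 1.05 (one, two, three dots), hard stop at 1.30. Springs back to 0 from anywhere when let go: about 0.23 N m at 0, 0.35 N m at the third click; each tooth before a click adds some 0.05 to 0.1 N m, so up to about 7 N at the eyelet
- pin_grip (a point): Centre of the crank pin's grip, half-way up it. Pin: 90 mm tall, about 80 g; black round grip with thin grey rings, 20 mm diameter, 56 mm tall; below it a steel shank, 10 mm diameter, 34 mm long, tapered tip. At the start it stands in a hole of the parking block, grip up, this point 73 mm above the worktop. z points up along the pin
- pin_shoulder (a point): Middle of the underside of the pin's grip, 28 mm below the centre of the grip; it rests on the eyelet's top when the pin is fully in. z points up along the pin
- pin_tip (a point): The lower end of the pin's shank, 34 mm below the shoulder and 62 mm below the centre of the grip
- block: Parking block, fixed: grey plastic, 60 mm (x) x 90 mm (y) x 45 mm high, with two upright 14 mm holes, 37 mm deep, at y = +22 and -22 mm; one holds the pin, the other is empty. Origin at the centre of the underside
- small_beaker: Small clear glass beaker, 56 mm tall, a bystander; origin at the centre of its underside
- weighing_bottle: Small glass weighing bottle with knobbed lid, 39 mm wide, 65 mm tall, a bystander; origin under its centre
- dropper_bottle: Brown dropper bottle with a dark rubber bulb, 45 mm wide, 133 mm tall, a bystander; origin under its centre
- stopper: Grey rubber stopper, 28 mm wide, 30 mm tall, a bystander; origin under its centre
Mind the look-alikes: they are no part of the job. Of the things that look like the part that bears pin_grip, the smaller one is meant.

How it is judged:
By the outcome, as a careful person would: the job done as asked, in the order asked, and still so for the second after the job is handed in, while the arm keeps its last pose, push and grip.
It also fails if it takes over 45 s, if anything falls off the work surface, if the arm or the gripper's body presses on something with over 40 N, if the wrist force passes 120 N, or if a joint passes its speed limit or range.

### The arm

A 6-joint arm with a two-finger parallel gripper is mounted at the origin on a cart in front of the work surface, level with it; the furniture and walls round the work are solid. World frame = base frame: x ahead of the robot, y to its left, z up, the work surface at z = 0. Lengths are in mm, angles in rad, forces in N, time in s.
With the tool pointing down it reaches from about 275 to 750 mm from the base axis. Payload 10.2 kg.
Tool frame: the origin (TCP) lies on the centre line of the jaws, within the pads' length; the fingertips stand 8 mm ahead of it and the grasp point (between the pads) lies 11 mm behind it; x points along the fingers, y is the direction in which the jaws open and shut, and the axes are right-handed (so a half turn about x gives the same grasp; the last joint's range is limited). The gripper opens to 88 mm and grips with 3 to 60 N. Pads are 18 mm wide; open, the fingers measure 123 mm over their backs; the gripper's body (75 mm by 187 mm) begins 45 mm behind the grasp point.
Start: joints at [-1.416, 0.313, 1.498, -0, 1.331, -0.223], TCP at [193.648, -487.987, 246.72] pointing down, gripper open.
Joint ranges: [-2.94, 2.94], [-0.97, 2.17], [0.19, 2.56], [-1.23, 4.37], [0.02, 3.11], [-2.88, 2.88]. Speed limits (rad/s): [2.39, 2.39, 3.01, 3.14, 3.14, 3.14].

### API

Orientations are given as a unit quaternion [x, y, z, w].
In Python, from rig import status, get_image, bot gives the robot as it stands.
- The arm moves only by the tool play_rows, never from a script. Its argument "series" is a list of rows, each a list of 6 numbers: the shift along the tool's x, y, z in m, then the turn, a rotation vector about the tool's x, y, z in degrees. In form: [[dx, dy, dz, wx, wy, wz], ...]. A call has exactly 10 rows; each row shifts and turns the commanded pose from where the row before left it, along the tool's axes as they then stand; what a row does not reach is not made up. A row lasts 1/8 s, in which the tool goes at most 62.5 mm and 10.7 degrees, less where a joint would pass 70% of its speed; a pose out of reach is approached as far as the arm can. A call with a gripper value outside its range is refused whole. "gripper" is the opening, from 0 (shut) to 1 (fully open), set as the call begins (left out, the last holds). The fingers move at their own pace and stop on an object; "squeeze" is the grip in N (left out, the last holds). Time passes only in rows, so rows that do not move let the fingers close, or fill a call up. It gives the time, the measured TCP pose, the force and the opening at its end, in the units of the state.
- status.get_state(): the state, without advancing time (a new reading comes with each control period).
- get_image(name): name is "scene" or "top" or "wrist"; returns a dict with "frame" (384x512x3 uint8, red, green, blue), "z_map" (384x512 float32, mm along the optical axis (not along the pixel's ray), 0 where there is no reading), "fx", "fy", "cx", "cy" (pixels), "extrinsics" (4x4, takes a point from camera to world coordinates); the wrist camera has in their place "T_tool_cam" (4x4, takes a point from camera to tool coordinates, whose origin is the TCP and whose axes are the tool frame's). Camera axes: x right, y down, z forward; pixel columns grow to the right and rows downward; lengths in mm; the calibration is good to about 2 mm. A picture is of the moment at which its call begins: read the wrist's pose just before it.
- bot.sign_off(): hands the job in, once; it reports no verdict.
The state is a dict: "time_s": time; "qpos": joint angles; "dq": joint speeds; "tau": joint torques, N m; "tool_pos": TCP position; "orientation": TCP orientation; "contact_force": force on the tool from outside, world axes, zero at the start; "moment": the same for the moment, N m; "opening": finger opening in mm.
Only numpy, scipy, OpenCV 4.12 (cv2) and the standard library are available. Lean on these libraries where they do the work, as an engineer would, in place of code of your own. Each camera call takes 0.05 s, during which the arm holds its last target. There are 200 camera calls.

## Working session

There is one attempt and no reset: what is moved stays moved. The work goes in short steps, Python scripts to look and compute and a tool call to move; the robot and the scene stay as the last step left them, time stands still between calls to the robot, and variables do not carry over. Pictures are saved under pics/ and viewed, about 8 in all and at most 12, crops included, and the job is handed in when it is done.

Besides the shell and the picture viewer there is one more tool, called after "Request:" in YAML: its name, and indented under it one key for each argument. play_rows: Moves the arm, as the interface text tells. Its arguments: {"type":"object","properties":{"series":{"type":"array","items":{"type":"array","items":{"type":"number"}}},"gripper":{"type":"number"},"squeeze":{"type":"number"}},"required":["series"]}

```bash
mkdir -p pics; ls; python3 - <<'E'
from rig import status,get_image
import cv2,numpy as np
print(status.get_state())
ims=[]
for n in("scene","top"):
    d=get_image(n); np.savez(f'{n}0.npz',**d); cv2.imwrite(f'pics/{n}0.png',cv2.resize(d['frame'][:,:,::-1],(768,576),interpolation=cv2.INTER_CUBIC)); print(n,d['fx'],d['cx'],d['cy'],d['extrinsics'])
E
```

```text
pics
{'time_s': 0.0, 'qpos': array([-1.41642786e+00,  3.13464069e-01,  1.49842510e+00, -5.22532114e-06,
        1.33094747e+00, -2.23409627e-01]), 'dq': array([ 0.00053803,  0.00164093,  0.00130513,  0.0002572 , -0.00023442,
        0.00089966]), 'tau': array([ 1.51418917e-03, -4.02199459e+01, -2.52279049e+01,  6.93947542e-02,
        3.50988633e-02, -1.03324937e-04]), 'tool_pos': array([ 193.59754303, -487.7637757 ,  246.15836038]), 'orientation': array([ 0.69454296,  0.13321192, -0.69451618,  0.13233269]), 'contact_force': array([ 0.07676234, -0.64375446, -0.31585603]), 'moment': array([ 0.01686178, -0.01322833,  0.04445409]), 'opening': 88.37927390623484}
scene 478.91451463996304 258.862650860591 203.88912833609092 [[-6.79598772e-01 -2.97836612e-01  6.70402015e-01 -1.93258109e+02]
 [-7.33214051e-01  2.46759082e-01 -6.33645887e-01  7.23349939e+02]
 [ 2.32951587e-02 -9.22173144e-01 -3.86075158e-01  5.24915291e+02]
 [ 0.00000000e+00  0.00000000e+00  0.00000000e+00  1.00000000e+00]]
top 435.69404367714856 253.3014988119431 194.74894591399098 [[-1.77214094e-02 -9.86708460e-01  1.61531317e-01  3.64741239e+02]
 [-9.99785432e-01  1.92206873e-02  7.72362809e-03  2.66093700e+01]
 [-1.07257121e-02 -1.61359784e-01 -9.86837362e-01  1.18443150e+03]
 [ 0.00000000e+00  0.00000000e+00  0.00000000e+00  1.00000000e+00]]
```

View pics/scene0.png

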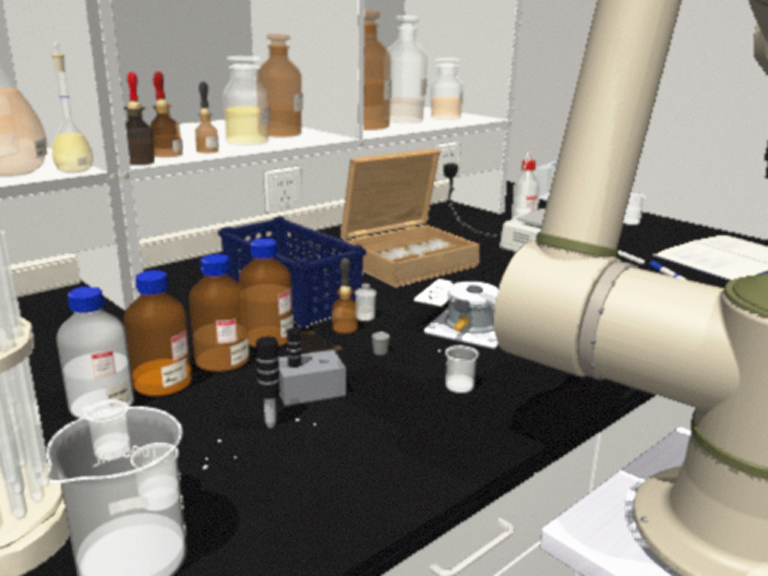

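View pics/top0.png

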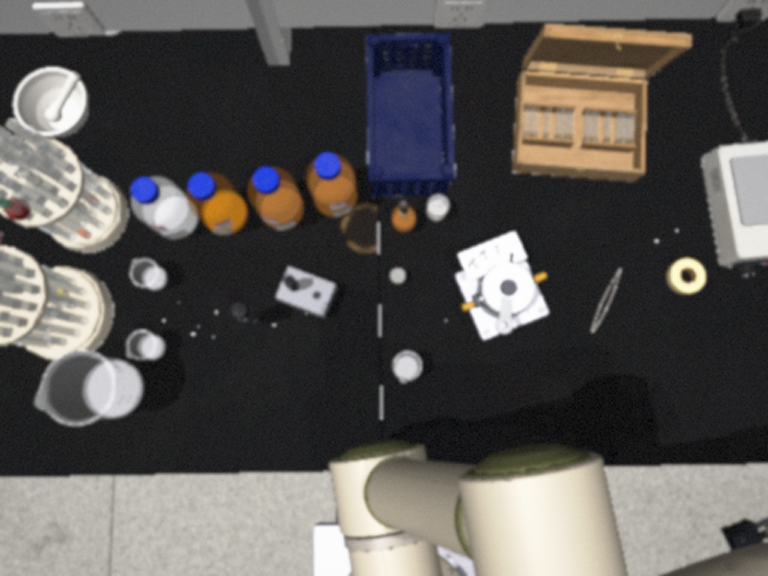

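Scene picture: valve at (470,300), parking block at (312,378) with a black pin at (294,345), and a larger black pin-like thing standing free at (267,370). The top picture shows the block at (306,290), its pin at (292,283), and the valve at (505,288) with its eyelet near (505,325). A closer crop comes next.

```bash
cat > h.py <<'E'
import numpy as np,cv2
from scipy.spatial.transform import Rotation as R
def ray(d,u,v,z):
    T=d['extrinsics']; r=T[:3,:3]@np.array([(u-d['cx'])/d['fx'],(v-d['cy'])/d['fy'],1]); o=T[:3,3]
    return o+r*(z-o[2])/r[2]
def cloud(d,T=None):
    T=d['extrinsics'] if T is None else T
    Z=d['z_map']; v,u=np.mgrid[:Z.shape[0],:Z.shape[1]]
    P=np.stack([(u-d['cx'])/d['fx']*Z,(v-d['cy'])/d['fy']*Z,Z],-1)@T[:3,:3].T+T[:3,3]
    P[Z<=0]=np.nan; return P
E
python3 - <<'E'
from h import *
t=dict(np.load('top0.npz')); s=dict(np.load('scene0.npz'))
c=lambda d,a,b,w,h,k:cv2.resize(d['frame'][b:b+h,a:a+w,::-1],None,fx=k,fy=k,interpolation=cv2.INTER_CUBIC)
A=np.hstack([c(t,150,165,80,60,5),c(t,300,150,80,80*3//4,5)])
B=np.hstack([c(s,165,215,80,60,5),c(s,275,180,80,60,5)])
cv2.imwrite('pics/crop1.png',np.vstack([A,B]))
P=cloud(t)
for n,(u,v) in dict(hub=(338,191),eye=(336,217),pin=(194,186),pin2=(192,189),big=(158,206),block=(215,200)).items():
    print(n,P[v,u].round(0))
# clusters
for n,m in dict(block=(abs(P[...,2]-45)<6),dial=(abs(P[...,2]-72)<8)).items():
    box=np.zeros(m.shape,bool)
    if n=='block': box[170:220,180:230]=1
    else: box[150:235,295:380]=1
    v,u=np.where(m&box); q=P[v,u]; print(n,len(q),np.median(q,0).round(1),cv2.minAreaRect(q[:,:2].astype(np.float32)))
E
```

```text
hub [ 551. -183.   78.]
eye [ 491. -186.   14.]
pin [567. 185. 103.]
pin2 [560. 190. 102.]
big [514. 269. 128.]
block [539. 137.  47.]
block 666 [555.1 163.6  46.2] ((557.7049560546875, 167.8671112060547), (90.93319702148438, 60.251644134521484), 67.79972839355469)
dial 1076 [ 545.8 -181.3   72.6] ((557.0535278320312, -169.52432250976562), (151.5558319091797, 108.37307739257812), 32.63467788696289)
```

View pics/crop1.png

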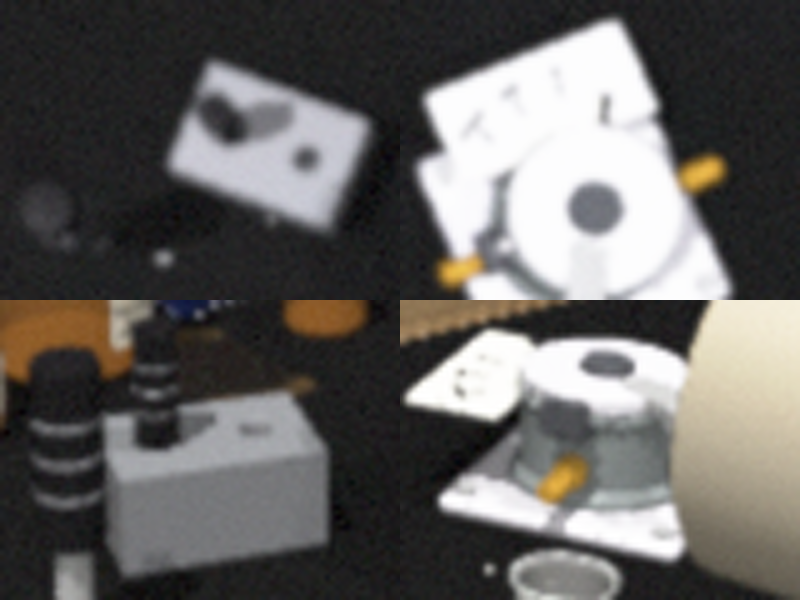

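The pin in the block (crop (225,118); scene (294,345)) is the smaller one. The free-standing one on its left (crop (65,420)) is fatter and taller, so it is the look-alike. The dial hub is at crop (595,208). I'll look at the valve from above with the wrist camera, on the way to the pin.

```bash
cat >> h.py <<'E'
def rows(pos,yaw,n=10,st=None):
    """rows to reach TCP pos (mm), tool pointing down, jaw axis (tool y) at yaw deg in world"""
    from rig import status
    st=st or status.get_state(); p0=np.array(st['tool_pos']); r0=R.from_quat(st['orientation'])
    a=np.deg2rad(yaw); y=np.array([np.cos(a),np.sin(a),0]); x=np.array([0,0,-1.]); z=np.cross(x,y)
    r1=R.from_matrix(np.c_[x,y,z]); w=(r0.inv()*r1).as_rotvec()
    out=[]; step=R.from_rotvec(w/n); r=r0
    for i in range(n):
        d=r.inv().apply((np.array(pos)-p0)/n); out.append(np.r_[d/1000,np.rad2deg(w/n)]); r=r*step
    return np.array(out)
def show(a,b=2):
    print([[round(float(v),4) for v in q[:3]]+[round(float(v),b) for v in q[3:]] for q in a])
E
python3 - <<'E'
from h import *
from rig import status,get_image
t=dict(np.load('top0.npz')); P=cloud(t)
pin=np.array([566,188.])
m=(P[...,2]>105)&(np.hypot(P[...,0]-pin[0],P[...,1]-pin[1])<170)
q=P[m]; d=q[:,:2]-pin; ang=np.rad2deg(np.arctan2(d[:,1],d[:,0])); 
for a in range(-180,180,20):
    k=(ang>=a)&(ang<a+20)
    if k.sum()>3: print(a,k.sum(),np.hypot(*d[k].T).min().round(),q[k,2].max().round())
st=status.get_state(); r=R.from_quat(st['orientation']); print(r.as_matrix().round(3))
w=get_image('wrist'); print(w['T_tool_cam'].round(3),w['fx'],w['cx'],w['cy'])
print('hub',ray(t,339,191.6,78),'eye',ray(t,336.7,216.7,74))
# plate: whitish z 50..64
m=(abs(P[...,2]-58)<5)&(t['frame'].min(2)>180); m[:150]=0;m[200:]=0;m[:,:295]=0;m[:,380:]=0
print('plate',m.sum(),np.median(P[m],0),cv2.minAreaRect(P[m][:,:2].astype(np.float32)))
m=(abs(P[...,2]-10)<6)&(t['frame'].min(2)>120); m[:150]=0;m[240:]=0;m[:,:295]=0;m[:,380:]=0
print('foot',m.sum(),cv2.minAreaRect(P[m][:,:2].astype(np.float32)))
E
```

```text
-40 147 149.0 168.0
-20 177 6.0 137.0
0 562 114.0 177.0
20 149 122.0 134.0
40 101 156.0 137.0
100 21 82.0 133.0
120 101 79.0 134.0
[[-0.     0.369 -0.929]
 [ 0.001 -0.929 -0.369]
 [-1.    -0.001 -0.   ]]
[[-1.00000e-03 -3.23000e-01  9.46000e-01 -1.37575e+02]
 [ 1.00000e+00 -1.00000e-03  1.00000e-03 -9.12000e-01]
 [ 0.00000e+00  9.46000e-01  3.23000e-01 -8.55330e+01]
 [ 0.00000e+00  0.00000e+00  0.00000e+00  1.00000e+00]] 270.4532611823596 255.8363459771987 194.56419444536306
hub [ 549.75901563 -185.1684009    78.        ] eye [ 485.50187182 -176.85302957   74.        ]
plate 734 [ 612.70217725 -159.54763666   58.7393677 ] ((578.807861328125, -175.36361694335938), (122.73320007324219, 109.61945343017578), 20.2632999420166)
foot 746 ((568.6456298828125, -181.9122314453125), (168.2702178955078, 137.44613647460938), 20.366716384887695)
```

```bash
python3 - <<'E'
from h import *
show(rows([500,-180,270],-97))
E
```

```text
[[-0.0023, -0.0173, -0.0398, 2.86, 0.0, 0.01], [-0.0023, -0.0193, -0.0389, 2.86, 0.0, 0.01], [-0.0023, -0.0212, -0.0379, 2.86, 0.0, 0.01], [-0.0023, -0.0231, -0.0368, 2.86, 0.0, 0.01], [-0.0024, -0.0249, -0.0356, 2.86, 0.0, 0.01], [-0.0024, -0.0266, -0.0343, 2.86, 0.0, 0.01], [-0.0024, -0.0283, -0.0329, 2.86, 0.0, 0.01], [-0.0024, -0.0299, -0.0315, 2.86, 0.0, 0.01], [-0.0024, -0.0315, -0.0299, 2.86, 0.0, 0.01], [-0.0024, -0.0329, -0.0283, 2.86, 0.0, 0.01]]
```

Request:
play_rows:
  series:
    - [-0.0023,-0.0173,-0.0398,2.86,0,0]
    - [-0.0023,-0.0193,-0.0389,2.86,0,0]
    - [-0.0023,-0.0212,-0.0379,2.86,0,0]
    - [-0.0023,-0.0231,-0.0368,2.86,0,0]
    - [-0.0024,-0.0249,-0.0356,2.86,0,0]
    - [-0.0024,-0.0266,-0.0343,2.86,0,0]
    - [-0.0024,-0.0283,-0.0329,2.86,0,0]
    - [-0.0024,-0.0299,-0.0315,2.86,0,0]
    - [-0.0024,-0.0315,-0.0299,2.86,0,0]
    - [-0.0024,-0.0329,-0.0283,2.86,0,0]
  gripper: 1

```text
time_s: 1.4
tool_pos: [500.6, -178.8, 270.2]
orientation: [-0.706, 0.043, 0.706, 0.043]
contact_force: [0.2, 0.3, -0.5]
opening: 88.0
```

```bash
cat >> h.py <<'E'
def wrist(name):
    from rig import status,get_image
    st=status.get_state(); d=get_image('wrist')
    T=np.eye(4); T[:3,:3]=R.from_quat(st['orientation']).as_matrix(); T[:3,3]=st['tool_pos']
    d['extrinsics']=T@d['T_tool_cam']; np.savez(name+'.npz',**d)
    cv2.imwrite(f'pics/{name}.png',cv2.resize(d['frame'][:,:,::-1],(768,576),interpolation=cv2.INTER_CUBIC))
    print(st['time_s'],st['tool_pos'],st['orientation'],st['contact_force'],st['opening']); return d
E
python3 - <<'E'
from h import *
wrist('w1')
E
```

```text
1.4 [ 500.56470497 -178.82360731  270.20854062] [-0.70564547  0.0433918   0.70589624  0.04349848] [ 0.18736901  0.25140347 -0.50354054] 88.04619316553587
```

View pics/w1.png

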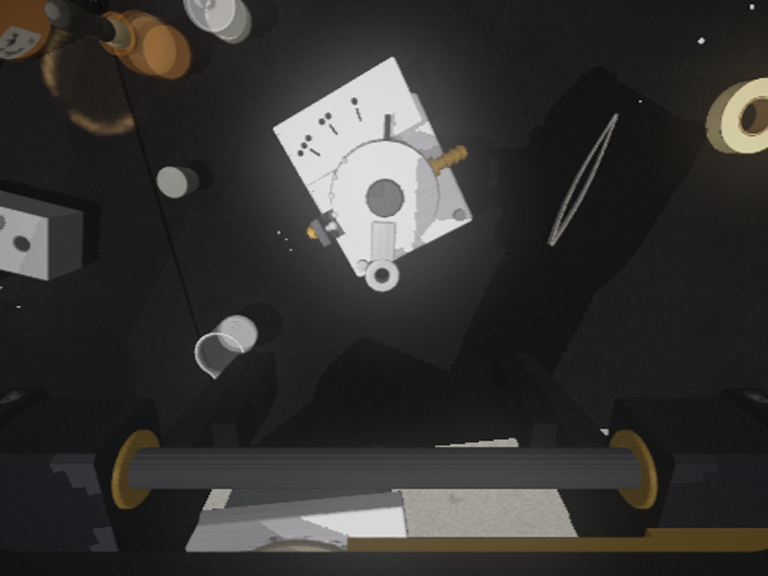

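The wrist view shows the valve's dial hub at (385,197), the eyelet with its hole at (382,273), the pointer at (388,125), and the three-dot mark at (305,147). The stopper is at (177,182) and the beaker at (225,345).

```bash
python3 - <<'E'
from h import *
d=dict(np.load('w1.npz')); g=cv2.cvtColor(d['frame'],cv2.COLOR_RGB2GRAY); P=cloud(d)
def blob(u,v,r,th):
    m=np.zeros_like(g); k=(g<th); y,x=np.mgrid[:384,:512]; m[k&(np.hypot(x-u,y-v)<r)]=1
    n,l,s,c=cv2.connectedComponentsWithStats(m); i=l[int(v),int(u)]; return c[i],s[i][4]
h,a=blob(256.5,131.5,22,150); e,b=blob(254.8,183,9,110)
m=((g>130)&(np.hypot(*(np.mgrid[:384,:512]-np.array([183,254.8])[:,None,None]))<13)).astype(np.uint8)
c=max(cv2.findContours(m,0,1)[0],key=cv2.contourArea); print('ring',cv2.minEnclosingCircle(c))
print(h,a,e,b)
H=ray(d,*h,78);E=ray(d,*e,74);E2=ray(d,*cv2.minEnclosingCircle(c)[0],74);print(H,E,E2,np.hypot(*(E-H)[:2]),np.rad2deg(np.arctan2(*(E-H)[1::-1])))
print(P[131,256],P[183,245],P[120,240])
m=abs(P[...,2]-72)<5; m[:85]=0;m[160:]=0;m[:,:215]=0;m[:,300:]=0
print(cv2.minEnclosingCircle(P[m][:,:2].astype(np.float32)),np.median(P[m][:,2]))
for n,(u,v) in dict(three=(203,98),two=(216,81),one=(236.5,67),ptr=(258.5,78)).items():
    q=ray(d,u,v,58 if n!='ptr' else 70)-H; print(n,np.rad2deg(np.arctan2(q[1],q[0])).round(1),np.hypot(*q[:2]).round(1))
E
python3 - <<'E'
from h import *
show(rows([566,188,170],-125))
E
```

```text
ring ((254.03846740722656, 181.88461303710938), 12.090117454528809)
[256.25454545 131.5959596 ] 495 [254.21428571 183.17142857] 70
[ 552.04536868 -184.59188074   78.        ] [ 487.55300299 -173.99578022   74.        ] [ 489.28789662 -173.98680359   74.        ] 65.35703924444962 170.6696591759155
[ 552.64699608 -184.36171303   76.71188216] [ 489.32083709 -162.2937363    74.28288422] [ 567.24782722 -166.73706343   70.0868404 ]
((553.6181030273438, -174.4015350341797), 53.377986907958984) 70.69046836961496
three 52.5 75.2
two 33.0 74.7
one 10.7 76.0
ptr -9.5 59.6
[[0.0101, -0.0369, -0.0018, 2.8, -0.0, 0.01], [0.0101, -0.0369, -0.0, 2.8, -0.0, 0.01], [0.0101, -0.0369, 0.0018, 2.8, -0.0, 0.01], [0.0101, -0.0367, 0.0036, 2.8, -0.0, 0.01], [0.0101, -0.0365, 0.0054, 2.8, -0.0, 0.01], [0.0101, -0.0362, 0.0072, 2.8, -0.0, 0.01], [0.0101, -0.0358, 0.0089, 2.8, -0.0, 0.01], [0.0101, -0.0353, 0.0106, 2.8, -0.0, 0.01], [0.0101, -0.0348, 0.0124, 2.8, -0.0, 0.01], [0.01, -0.0341, 0.014, 2.8, -0.0, 0.01]]
```

Eyelet radius 65.4 mm and valve yaw about 20.5° both agree with the description. Moving above the pin.

Request:
play_rows:
  series:
    - [0.0085,-0.0369,-0.0018,2.8,0,0]
    - [0.0085,-0.0369,0,2.8,0,0]
    - [0.0085,-0.0369,0.0018,2.8,0,0]
    - [0.0085,-0.0367,0.0036,2.8,0,0]
    - [0.0085,-0.0365,0.0054,2.8,0,0]
    - [0.0085,-0.0362,0.0072,2.8,0,0]
    - [0.0085,-0.0358,0.0089,2.8,0,0]
    - [0.0085,-0.0353,0.0106,2.8,0,0]
    - [0.0085,-0.0348,0.0124,2.8,0,0]
    - [0.0085,-0.0341,0.014,2.8,0,0]

```text
time_s: 2.7
tool_pos: [562.3, 184.8, 184.8]
orientation: [-0.674, 0.213, 0.674, 0.213]
contact_force: [0.2, -0.1, -0.2]
opening: 88.1
```

```bash
python3 - <<'E'
from h import *
wrist('w2')
d=dict(np.load('w2.npz')); P=cloud(d)
m=(abs(P[...,2]-101)<7)&(np.hypot(P[...,0]-566,P[...,1]-188)<25); print(m.sum(),np.median(P[m],0),cv2.minEnclosingCircle(P[m][:,:2].astype(np.float32)))
m=(abs(P[...,2]-45)<3)&(np.hypot(P[...,0]-557,P[...,1]-168)<60); print(m.sum(),cv2.minAreaRect(P[m][:,:2].astype(np.float32)))
E
```

```text
2.7 [562.33520369 184.81016254 184.80956178] [-0.67416418  0.21294018  0.67444685  0.21279235] [ 0.16737061 -0.11437861 -0.18322899] 88.08554961413839
396 [566.84782325 188.97642035 100.33776086] ((566.0562133789062, 189.38192749023438), 9.934836387634277)
3821 ((557.3419799804688, 169.35855102539062), (90.48807525634766, 60.5445556640625), 67.68075561523438)
```

View pics/w2.png

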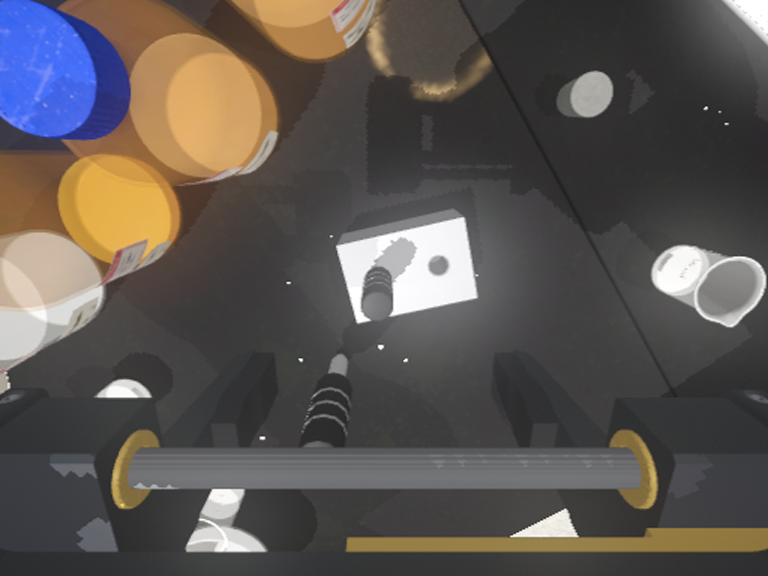

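Pin top measured at (566.3, 189.2), height 100.3, radius 9.9 mm, which matches. In the wrist view it stands in the left hole at (377,295). The look-alike is at (325,400) and clear of the gripper.

```bash
python3 - <<'E'
from h import *
show(rows([566.2,189.3,68],-125)[:2])
E
```

```text
[[0.0115, -0.0003, -0.0003, -0.0, 0.01, -0.0], [0.0115, -0.0003, -0.0003, -0.0, 0.01, -0.0]]
```

Request:
play_rows:
  series:
    - [0,-0.003,-0.003,0,0,0]
    - [0.013,0,0,0,0,0]
    - [0.013,0,0,0,0,0]
    - [0.013,0,0,0,0,0]
    - [0.013,0,0,0,0,0]
    - [0.013,0,0,0,0,0]
    - [0.013,0,0,0,0,0]
    - [0.013,0,0,0,0,0]
    - [0.013,0,0,0,0,0]
    - [0.011,0,0,0,0,0]

```text
time_s: 4.0
tool_pos: [566.4, 184.4, 69.4]
orientation: [-0.674, 0.212, 0.675, 0.212]
contact_force: [0.7, -0.3, -0.5]
opening: 88.4
```

```bash
python3 - <<'E'
from h import *
wrist('w3'); show(rows([566.2,189.3,68],-125,1),3)
E
```

```text
4.0 [566.43332043 184.3726281   69.41644111] [-0.67436144  0.21240698  0.67456922  0.21231176] [ 0.65584894 -0.29130328 -0.52464117] 88.43519261478811
[[0.0001, -0.0043, 0.0025, 0.044, 0.104, -0.091]]
```

```bash
python3 - <<'E'
from h import *
from rig import status
print(status.get_state()['tool_pos'])
show(rows([566.2,189.3,68],-125,1),3)
d=dict(np.load('w3.npz')); P=cloud(d)
m=(abs(P[...,2]-101)<7)&(np.hypot(P[...,0]-566,P[...,1]-188)<25); print(m.sum(),np.median(P[m],0),cv2.minEnclosingCircle(P[m][:,:2].astype(np.float32)))
E
```

```text
[565.80385068 184.28712269  68.10053918]
[[0.0001, -0.0043, 0.0025, 0.044, 0.104, -0.091]]
866 [570.25353517 186.11290044 100.02087119] ((566.3296508789062, 189.18991088867188), 9.752982139587402)
```

Request:
play_rows:
  series:
    - [0,-0.0043,0.0025,0,0,0]
    - [0,0,0,0,0,0]
    - [0,0,0,0,0,0]
    - [0,0,0,0,0,0]
    - [0,0,0,0,0,0]
    - [0,0,0,0,0,0]
    - [0,0,0,0,0,0]
    - [0,0,0,0,0,0]
    - [0,0,0,0,0,0]
    - [0,0,0,0,0,0]
  gripper: 0.6
  squeeze: 45

```text
time_s: 5.3
tool_pos: [566.9, 189.4, 70.3]
orientation: [0.674, -0.212, -0.674, -0.212]
contact_force: [0.1, -0.2, 0.7]
opening: 52.9
```

```bash
python3 - <<'E'
from h import *
from rig import status
print(status.get_state()['tool_pos'])
show(rows([566.2,189.3,68],-125,1),3)
E
```

```text
[566.92799511 189.369244    70.34203376]
[[0.0023, 0.0005, 0.0006, 0.048, 0.0, 0.002]]
```

Request:
play_rows:
  series:
    - [0,0,0,0,0,0]
    - [0,0,0,0,0,0]
    - [0,0,0,0,0,0]
    - [0,0,0,0,0,0]
    - [0,0,0,0,0,0]
    - [0,0,0,0,0,0]
    - [0,0,0,0,0,0]
    - [0,0,0,0,0,0]
    - [0,0,0,0,0,0]
    - [0,0,0,0,0,0]
  gripper: 0
  squeeze: 50

```text
time_s: 6.55
tool_pos: [566.9, 189.4, 70.3]
orientation: [-0.674, 0.212, 0.674, 0.212]
contact_force: [0.0, -0.8, 0.1]
opening: 18.5
```

```bash
python3 - <<'E'
from h import *
from rig import status
s=status.get_state();print(s['tool_pos'],s['contact_force'],s['opening'],s['qpos'])
# valve pre-pose over eye
show(rows([487.6,-174,160],-97))
E
```

```text
[566.9170066  189.36651012  70.30777685] [ 0.00669109 -0.78751184  0.10931553] 18.510311971007567 [1.26542501e-01 6.53285613e-01 1.46321047e+00 2.23350669e-05
 1.02512577e+00 2.30738299e+00]
[[-0.009, 0.0343, -0.0143, -2.8, 0.0, 0.0], [-0.009, 0.035, -0.0126, -2.8, 0.0, 0.0], [-0.009, 0.0356, -0.0109, -2.8, 0.0, 0.0], [-0.009, 0.036, -0.0092, -2.8, 0.0, 0.0], [-0.009, 0.0365, -0.0074, -2.8, 0.0, 0.0], [-0.009, 0.0368, -0.0056, -2.8, 0.0, 0.0], [-0.009, 0.037, -0.0038, -2.8, 0.0, 0.0], [-0.009, 0.0371, -0.002, -2.8, 0.0, 0.0], [-0.009, 0.0372, -0.0002, -2.8, 0.0, 0.0], [-0.009, 0.0372, 0.0016, -2.8, 0.0, 0.0]]
```

Request:
play_rows:
  series:
    - [-0.005,0,0,0,0,0]
    - [-0.01,0,0,0,0,0]
    - [-0.015,0,0,0,0,0]
    - [-0.02,0,0,0,0,0]
    - [-0.02,0,0,0,0,0]
    - [-0.015,0,0,0,0,0]
    - [-0.005,0,0,0,0,0]
    - [0,0,0,0,0,0]
    - [0,0,0,0,0,0]
    - [0,0,0,0,0,0]

```text
time_s: 7.8
tool_pos: [566.7, 189.3, 159.7]
orientation: [-0.674, 0.213, 0.675, 0.212]
contact_force: [-0.2, 1.0, -0.7]
opening: 18.8
```

Request:
play_rows:
  series:
    - [0,0.0343,-0.0143,-2.8,0,0]
    - [0,0.035,-0.0126,-2.8,0,0]
    - [0,0.0356,-0.0109,-2.8,0,0]
    - [0,0.036,-0.0092,-2.8,0,0]
    - [0,0.0365,-0.0074,-2.8,0,0]
    - [0,0.0368,-0.0056,-2.8,0,0]
    - [0,0.037,-0.0038,-2.8,0,0]
    - [0,0.0371,-0.002,-2.8,0,0]
    - [0,0.0372,-0.0002,-2.8,0,0]
    - [0,0.0372,0.0016,-2.8,0,0]

```text
time_s: 9.05
tool_pos: [487.3, -175.3, 160.2]
orientation: [-0.706, 0.042, 0.706, 0.042]
contact_force: [1.0, -0.2, -1.2]
opening: 19.0
```

```bash
python3 - <<'E'
from h import *
wrist('w4'); show(rows([487.6,-174,150],-97,1),3)
E
```

```text
9.05 [ 487.33823133 -175.28661491  160.15752679] [-0.70575901  0.04229134  0.70591712  0.04238732] [ 1.02174767 -0.16796563 -1.23459353] 18.96695746606685
[[0.0102, -0.0049, -0.0002, 0.113, -0.002, -0.087]]
```

View pics/w4.png

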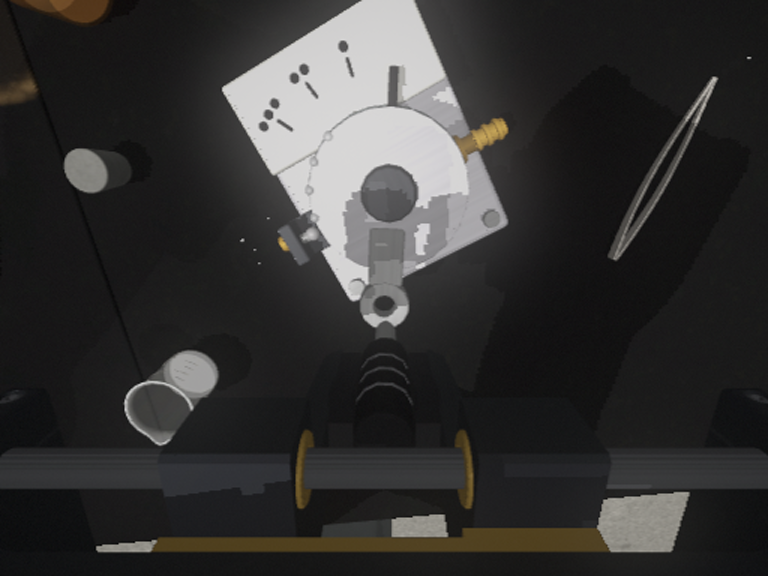

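The wrist view shows the pin held between the fingers (grip rings at (385,375), shank at (385,330)), with the eyelet hole at (384,303). Next I measure the pin axis and the eye in the same picture.

```bash
python3 - <<'E'
from h import *
d=dict(np.load('w4.npz')); g=cv2.cvtColor(d['frame'],cv2.COLOR_RGB2GRAY); P=cloud(d); T=d['T_tool_cam']; Q=cloud(d,T)
from rig import status
print(status.get_state()['tool_pos'])
print('g',g[195:232:2,256]); print(Q[195:290:4,256].round(1).tolist())
for r in (222,226,232,240,248,256,262):
    k=np.where((abs(Q[r,:,2])<14)&(abs(Q[r,:,1])<13))[0]; 
    if len(k): print(r,k.min(),k.max(),Q[r,k,0].mean().round(1),Q[r,k,1].min().round(1),Q[r,k,1].max().round(1),Q[r,k,2].min().round(1))
y,x=np.mgrid[:384,:512]
m=((g<95)&(np.hypot(x-256,y-202)<8)).astype(np.uint8)
n,l,s,c=cv2.connectedComponentsWithStats(m);i=1+s[1:,4].argmax();print('hole',c[i],s[i],ray(d,*c[i],74))
m=((g<125)&(np.hypot(x-259,y-128)<22)).astype(np.uint8)
n,l,s,c=cv2.connectedComponentsWithStats(m);i=1+s[1:,4].argmax();print('hub',c[i],s[i],ray(d,*c[i],78))
E
```

```text
[ 486.79058015 -178.85279642  160.16324092]
g [131  61  50  50  49  48  77  81 136 174  79  79  79  79  78  44  31  31
  29]
[[87.1, -1.0, -7.9], [161.6, -0.9, 22.6], [159.9, -0.9, 27.0], [95.9, -1.0, 6.8], [88.0, -1.0, 7.6], [51.8, -1.1, -4.0], [44.4, -1.1, -3.9], [36.7, -1.1, -4.3], [20.5, -1.1, -9.0], [15.0, -1.1, -8.9], [9.3, -1.1, -9.1], [5.7, -1.1, -8.2], [0.0, -1.1, -8.7], [-4.1, -1.1, -8.5], [-8.3, -1.1, -8.4], [-13.0, -1.1, -8.8], [-16.9, -1.1, -8.9], [-19.6, -1.1, -8.3], [-24.8, -1.2, -9.4], [-26.9, -1.2, -8.6], [-29.6, -1.2, -8.2], [-30.9, -1.2, -7.0], [-30.4, -1.2, -4.4], [-30.7, -1.2, -2.3]]
222 250 262 40.5 -5.5 3.4 -4.7
226 250 262 24.9 -5.3 3.2 -9.0
232 243 268 16.2 -9.7 6.7 -9.1
240 236 280 5.2 -12.7 12.7 -10.2
248 235 281 -3.9 -12.7 12.6 -10.0
256 234 283 -12.3 -12.5 12.9 -9.8
262 233 284 -17.4 -12.6 12.8 -10.0
hole [255.64666667 203.12666667] [249 197  15  13 150] [ 488.12079185 -174.03700607   74.        ]
hub [258.83741259 128.74213287] [ 240  110   38   39 1144] [ 551.83745737 -184.29482106   78.        ]
```

Request:
play_rows:
  series:
    - [0,-0.0039,-0.0017,0,0,0]
    - [0.005,0,0,0,0,0]
    - [0.007,0,0,0,0,0]
    - [0,0,0,0,0,0]
    - [0,0,0,0,0,0]
    - [0,0,0,0,0,0]
    - [0,0,0,0,0,0]
    - [0,0,0,0,0,0]
    - [0,0,0,0,0,0]
    - [0,0,0,0,0,0]

```text
time_s: 10.35
tool_pos: [489.9, -170.5, 148.3]
orientation: [0.706, -0.043, -0.706, -0.043]
contact_force: [-0.6, 0.3, -0.7]
opening: 18.7
```

```bash
python3 - <<'E'
from h import *
d=wrist('w5'); g=cv2.cvtColor(d['frame'],cv2.COLOR_RGB2GRAY); Q=cloud(d,d['T_tool_cam'])
show(rows([488.9,-175.2,148],-97,1),3)
print(Q[190:290:4,256].round(1).tolist())
i=slice(170,250),slice(216,296)
cv2.imwrite('pics/w5c.png',cv2.resize(d['frame'][i][:,:,::-1],(560,560),interpolation=cv2.INTER_CUBIC))
for n,z in (('hub',78),):
    y,x=np.mgrid[:384,:512]
    m=((g<125)&(np.hypot(x-259,y-125)<24)).astype(np.uint8)
    _,l,s,c=cv2.connectedComponentsWithStats(m);k=1+s[1:,4].argmax();print('hub',c[k],s[k],ray(d,*c[k],z))
E
```

```text
10.35 [ 489.93963647 -170.49205307  148.34326548] [ 0.70581516 -0.04290024 -0.7057935  -0.04289589] [-0.55216869  0.33944687 -0.7401978 ] 18.74190621896139
[[0.0003, 0.0048, 0.0004, 0.043, 0.002, 0.003]]
[[75.8, -1.0, -16.2], [75.5, -1.0, -12.8], [75.5, -1.0, -9.2], [74.3, -1.0, -6.1], [150.3, -0.9, 27.0], [148.8, -0.9, 31.3], [53.5, -1.1, -4.1], [46.5, -1.1, -3.8], [38.8, -1.1, -4.1], [22.1, -1.1, -8.9], [16.2, -1.1, -9.0], [12.2, -1.1, -8.2], [6.1, -1.1, -8.7], [1.1, -1.1, -8.8], [-2.7, -1.1, -8.3], [-7.9, -1.1, -8.8], [-12.3, -1.1, -9.0], [-15.5, -1.1, -8.6], [-19.8, -1.1, -8.9], [-23.2, -1.2, -8.9], [-26.0, -1.2, -8.5], [-28.6, -1.2, -8.1], [-30.4, -1.2, -7.2], [-30.5, -1.2, -5.0], [-31.1, -1.2, -3.2]]
hub [263.74456008 130.54777673] [ 246  113   37   36 1057] [ 553.7533801  -183.11319302   78.        ]
```

View pics/w5c.png

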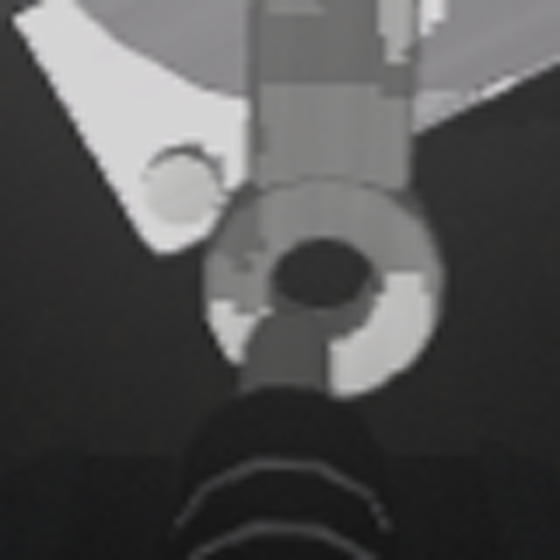

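The crop shows the pin shank at (285,350), about 5 px left of the eyelet hole at (322,275). This picture was taken with the arm settled. I'll fit the ring in tool coordinates.

```bash
cat >> h.py <<'E'
def ringhole(d,zt=74,u0=262,v0=209,rad=26):
    """eyelet outer circle centre in tool coords: depth points at top-face height"""
    P=cloud(d); Q=cloud(d,d['T_tool_cam']); y,x=np.mgrid[:384,:512]
    m=(abs(P[...,2]-zt)<3)&(np.hypot(x-u0,y-v0)<rad); return Q[m],np.c_[x[m],y[m]]
E
python3 - <<'E'
from h import *
from scipy.optimize import least_squares
d=dict(np.load('w5.npz')); q,_=ringhole(d,rad=30)
import scipy
print(len(q),np.median(q[:,0]),q[:,1].min(),q[:,1].max(),q[:,2].min(),q[:,2].max())
# boundary points on the ring: scan rows/cols in far half
q=q[q[:,2]>-20]; h=cv2.convexHull(q[:,1:].astype(np.float32))[:,0]; 
c0=np.array([4,-1.]); h=h[(np.hypot(*(h-c0).T)>11)&(h[:,1]>-10)]
r=least_squares(lambda p:np.hypot(h[:,0]-p[0],h[:,1]-p[1])-15,c0,loss='soft_l1'); print(r.x,r.fun.round(1))
E
```

```text
953 75.30284763547783 -10.499751688311852 17.740921009010307 -25.225028582231197 16.475750189295155
[3.33213517 1.46143517] [-0.1 -0.2 -0.2 -0.2  0.4  0.1 -0.2 -0.1 -0.2 -0.1 -0.8 -0.3 -0.5]
```

Request:
play_rows:
  series:
    - [0,0.0046,0.0004,0,0,0]
    - [0,0,0,0,0,0]
    - [0,0,0,0,0,0]
    - [0.004,0,0,0,0,0]
    - [0.004,0,0,0,0,0]
    - [0.004,0,0,0,0,0]
    - [0.004,0,0,0,0,0]
    - [0.004,0,0,0,0,0]
    - [0,0,0,0,0,0]
    - [0,0,0,0,0,0]

```text
time_s: 11.65
tool_pos: [489.1, -175.0, 128.4]
orientation: [0.706, -0.043, -0.706, -0.043]
contact_force: [-0.2, -0.4, -1.8]
opening: 18.9
```

```bash
python3 - <<'E'
from h import *
d=wrist('w6')
from rig import status
s=status.get_state();print(s['tool_pos'],s['contact_force'],s['moment'])
Q=cloud(d,d['T_tool_cam']); print(Q[200:290:4,256].round(1).tolist())
i=slice(180,260),slice(216,296)
cv2.imwrite('pics/w6c.png',cv2.resize(d['frame'][i][:,:,::-1],(560,560),interpolation=cv2.INTER_CUBIC))
E
```

```text
11.65 [ 489.05072154 -175.02478254  128.43189471] [ 0.70586701 -0.04291538 -0.7057432  -0.04285513] [-0.16840116 -0.44040973 -1.77316253] 18.889341701039104
[ 489.05348814 -175.03516476  128.45804044] [ 0.35530979  0.57281239 -1.42304185] [ 0.0665472  -0.00805489  0.00514086]
[[55.1, -1.0, -14.9], [54.9, -1.1, -11.7], [55.0, -1.1, -8.4], [55.5, -1.1, -4.9], [49.8, -1.1, -4.0], [41.7, -1.1, -4.4], [36.3, -1.1, -3.7], [18.4, -1.1, -9.3], [13.6, -1.1, -8.9], [8.3, -1.1, -8.9], [4.1, -1.1, -8.5], [-1.7, -1.1, -9.0], [-5.9, -1.1, -8.9], [-9.8, -1.1, -8.7], [-12.6, -1.1, -8.0], [-17.9, -1.1, -8.9], [-21.8, -1.1, -9.1], [-24.5, -1.2, -8.6], [-27.9, -1.2, -8.7], [-29.7, -1.2, -7.7], [-30.0, -1.2, -5.7], [-28.9, -1.2, -2.7], [-30.2, -1.2, -1.4]]
```

View pics/w6c.png

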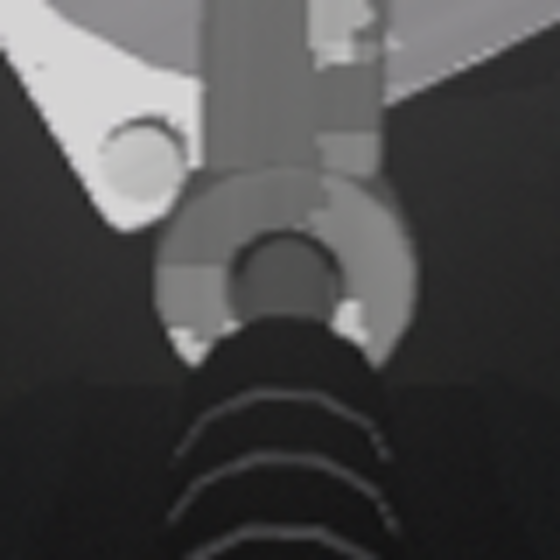

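The shank tip has entered the hole, centred (crop (287,280)), with low force. Pushing down.

Request:
play_rows:
  series:
    - [0.004,0,0,0,0,0]
    - [0.004,0,0,0,0,0]
    - [0.004,0,0,0,0,0]
    - [0.004,0,0,0,0,0]
    - [0.004,0,0,0,0,0]
    - [0.004,0,0,0,0,0]
    - [0.003,0,0,0,0,0]
    - [0,0,0,0,0,0]
    - [0,0,0,0,0,0]
    - [0,0,0,0,0,0]

```text
time_s: 12.95
tool_pos: [489.1, -175.0, 101.5]
orientation: [0.706, -0.043, -0.706, -0.043]
contact_force: [0.2, 0.3, -0.7]
opening: 18.5
```

Request:
play_rows:
  series:
    - [0.0005,0,0,0,0,0]
    - [0.0005,0,0,0,0,0]
    - [0.0005,0,0,0,0,0]
    - [0.0005,0,0,0,0,0]
    - [0,0,0,0,0,0]
    - [0,0,0,0,0,0]
    - [0,0,0,0,0,0]
    - [0,0,0,0,0,0]
    - [0,0,0,0,0,0]
    - [0,0,0,0,0,0]

```text
time_s: 14.2
tool_pos: [489.0, -175.0, 99.3]
orientation: [-0.706, 0.043, 0.706, 0.043]
contact_force: [0.0, 0.1, -0.9]
opening: 18.8
```

Request:
play_rows:
  series:
    - [0.0005,0,0,0,0,0]
    - [0.0005,0,0,0,0,0]
    - [0.0005,0,0,0,0,0]
    - [0.0005,0,0,0,0,0]
    - [0,0,0,0,0,0]
    - [0,0,0,0,0,0]
    - [0,0,0,0,0,0]
    - [0,0,0,0,0,0]
    - [0,0,0,0,0,0]
    - [0,0,0,0,0,0]

```text
time_s: 15.45
tool_pos: [489.3, -175.2, 98.9]
orientation: [0.706, -0.043, -0.705, -0.043]
contact_force: [-5.9, 2.1, 15.8]
opening: 18.6
```

Seated: the contact force rises at TCP z 98.9, where I expected about 99. Easing the push slightly and starting the swing, rotating the tool along with the dial.

Request:
play_rows:
  series:
    - [-0.0006,0,0,0,0,0]
    - [0,0.00335,5e-05,-3,0,0]
    - [0,0.00335,5e-05,-3,0,0]
    - [0,0.00335,5e-05,-3,0,0]
    - [0,0.00335,5e-05,-3,0,0]
    - [0,0.00335,5e-05,-3,0,0]
    - [0,0.00335,5e-05,-3,0,0]
    - [0,0.00335,5e-05,-3,0,0]
    - [0,0.00335,5e-05,-3,0,0]
    - [0,0.00335,5e-05,-3,0,0]

```text
time_s: 16.7
tool_pos: [491.4, -204.4, 99.0]
orientation: [0.696, 0.124, -0.696, 0.124]
contact_force: [-2.2, 5.5, 11.3]
opening: 18.9
```

```bash
cat >> h.py <<'E'
def rel(s):
    """force in tool axes, tilt (deg) of tool x from down, TCP polar about dial axis"""
    r=R.from_quat(s['orientation']); f=r.inv().apply(s['contact_force']); p=np.array(s['tool_pos'])[:2]-[552.35,-185.45]
    print('t',s['time_s'],'p',np.round(s['tool_pos'],1),'Ftool',f.round(1),'M',np.round(r.inv().apply(s['moment']),2),'tilt',np.rad2deg(np.arccos(-r.as_matrix()[2,0])).round(2),'r',np.hypot(*p).round(1),'ang',(np.rad2deg(np.arctan2(p[1],p[0]))%360).round(1),'open',s['opening'],'q',np.round(s['qpos'],2))
E
python3 - <<'E'
from h import *
from rig import status
d=wrist('w7'); rel(status.get_state())
E
```

```text
16.7 [ 491.42251172 -204.38400517   98.97665908] [ 0.69645649  0.12390171 -0.69593806  0.12355946] [-2.22906293  5.50466254 11.25476607] 18.87181598113459
t 16.75 p [ 491.5 -204.7   99. ] Ftool [-11.   -5.1   0.5] M [-0.02 -0.09 -0.97] tilt 0.05 r 63.8 ang 197.6 open 18.897725642075518 q [-0.62  0.49  1.65  0.    0.99  0.6 ]
```

View pics/w7.png

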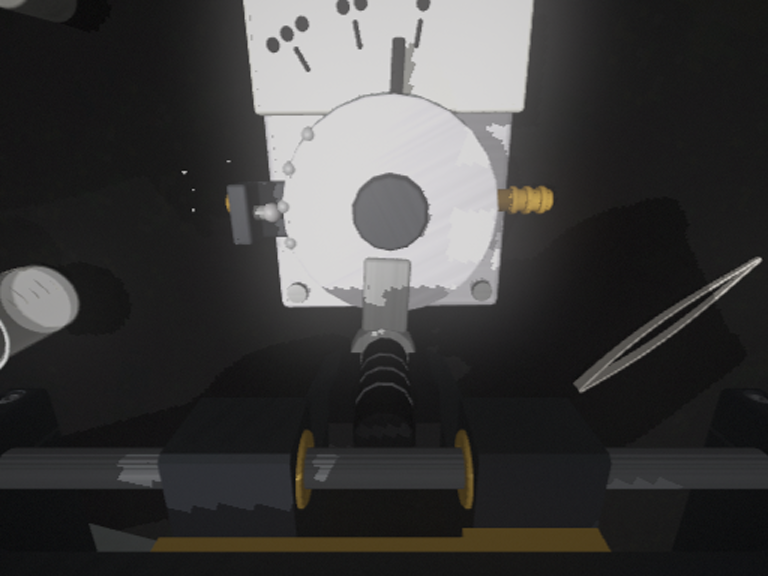

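The pin is seated in the eyelet at (385,340) and the pointer, at (398,65), is past the one-dot mark. The tangential force is about 5 N and the tilt about 0. Continuing.

Request:
play_rows:
  series:
    - [0,0.0039,4e-05,-3.5,0,0]
    - [0,0.0039,4e-05,-3.5,0,0]
    - [0,0.0039,4e-05,-3.5,0,0]
    - [0,0.0039,4e-05,-3.5,0,0]
    - [0,0.0039,4e-05,-3.5,0,0]
    - [0,0.0039,4e-05,-3.5,0,0]
    - [0,0.0039,4e-05,-3.5,0,0]
    - [0,0.0039,4e-05,-3.5,0,0]
    - [0,0.0039,4e-05,-3.5,0,0]
    - [0,0,0,0,0,0]

```text
time_s: 18.0
tool_pos: [510.5, -233.2, 98.9]
orientation: [0.637, 0.308, -0.636, 0.308]
contact_force: [-2.8, 5.9, 10.1]
opening: 18.5
```

```bash
python3 - <<'E'
from h import *
from rig import status
d=wrist('w8'); rel(status.get_state())
E
```

```text
18.0 [ 510.52672877 -233.17445352   98.94706375] [ 0.63684143  0.30796765 -0.63640333  0.30753818] [-2.81419392  5.90641036 10.05791979] 18.537577348902893
t 18.05 p [ 510.5 -233.2   99. ] Ftool [-11.7  -5.4  -2.3] M [ 0.01  0.39 -1.02] tilt 0.05 r 63.5 ang 228.7 open 18.717957507587553 q [-0.64  0.55  1.56  0.    1.03  0.03]
```

View pics/w8.png

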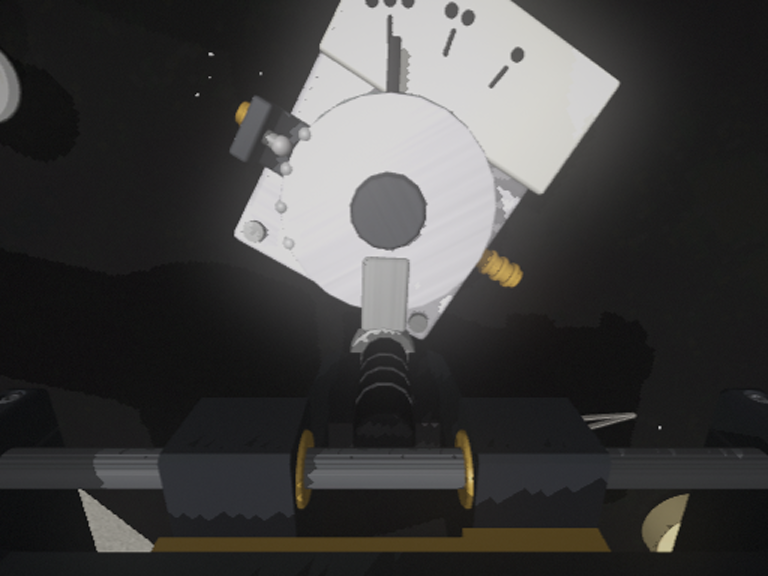

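The pointer, at (396,65), is almost at the three-dot mark line at (390,45). The plunger at (280,145) sits between the third and fourth teeth. I'll measure the angle numerically against the rest pictures.

```bash
cat >> h.py <<'E'
def dial(d):
    g=cv2.cvtColor(d['frame'],cv2.COLOR_RGB2GRAY); y,x=np.mgrid[:384,:512]
    def big(m):
        n,l,s,c=cv2.connectedComponentsWithStats(m.astype(np.uint8)); k=1+s[1:,4].argmax(); return c[k],s[k][4]
    hsv=g<125; h,a=big(hsv&(np.hypot(x-259,y-(137))<32)); H=ray(d,*h,77)
    # pointer: dark, 47..75mm from hub centre, at z 66, inner window above hub
    P=np.array([ray(d,u,v,68) for v in range(0,int(h[1])-25) for u in range(245,285)]).reshape(-1,40,3)
    q=P-H; rr=np.hypot(q[...,0],q[...,1]); m=(rr>48)&(rr<58)&(g[:P.shape[0],245:285]<110)
    dd=q[m]; an=np.arctan2(dd[:,1].mean(),dd[:,0].mean()); return h,a,H.round(1),m.sum(),np.rad2deg(an).round(2)
E
python3 - <<'E'
from h import *
for n in('w1','w4','w5','w6','w7','w8'): print(n,*dial(dict(np.load(n+'.npz'))))
E
```

```text
w1 [255.67027027 128.07027027] 185 [ 556.1 -184.4   77. ] 27 -10.03
w4 [258.83741259 128.74213287] 1144 [ 551.7 -184.3   77. ] 74 -9.33
w5 [265.48417722 132.66613924] 1264 [ 551.9 -184.3   77. ] 85 -9.15
w6 [259.73117569 135.25693527] 1514 [ 551.9 -184.2   77. ] 110 -9.29
w7 [260.08081309 140.85473475] 2017 [ 552.2 -183.8   77. ] 163 17.32
w8 [258.48960396 140.32128713] 2020 [ 551.8 -183.3   77. ] 166 49.3
```

The dial is at 58.6° and the third click is at 60.2°, so 1.6° remains.

Request:
play_rows:
  series:
    - [0,0.0009,3e-05,-0.8,0,0]
    - [0,0.0009,3e-05,-0.8,0,0]
    - [0,0,0,0,0,0]
    - [0,0,0,0,0,0]
    - [0,0,0,0,0,0]
    - [0,0,0,0,0,0]
    - [0,0,0,0,0,0]
    - [0,0,0,0,0,0]
    - [0,0,0,0,0,0]
    - [0,0,0,0,0,0]

```text
time_s: 19.3
tool_pos: [511.8, -234.3, 99.0]
orientation: [0.633, 0.317, -0.632, 0.316]
contact_force: [-2.7, 5.6, 10.9]
opening: 18.6
```

```bash
python3 - <<'E'
from h import *
from rig import status
d=wrist('w9'); rel(status.get_state()); print(*dial(d)); Q=cloud(d,d['T_tool_cam']); P=cloud(d)
print(P[200:262:3,256].round(1).tolist())
E
```

```text
19.3 [ 511.80797743 -234.25511226   98.97091199] [ 0.63259314  0.31659    -0.63216138  0.31617824] [-2.7265001   5.60211603 10.86848935] 18.63636506084883
t 19.35 p [ 511.8 -234.2   99. ] Ftool [-12.1  -5.5  -1.8] M [-0.01  0.48 -1.07] tilt 0.05 r 63.4 ang 230.3 open 18.72412554455521 q [-0.64  0.55  1.56  0.    1.03  0.  ]
[258.53716551 140.31367691] 2018 [ 551.8 -183.3   77. ] 168 50.86
[[527.6, -213.1, 73.4], [526.4, -214.7, 73.6], [524.9, -216.7, 72.7], [523.9, -218.1, 73.5], [522.7, -219.6, 73.9], [521.1, -221.8, 72.5], [519.9, -223.3, 73.1], [518.8, -224.8, 73.7], [517.4, -226.7, 73.3], [517.8, -226.2, 79.1], [517.4, -226.7, 82.2], [517.7, -226.4, 87.2], [517.6, -226.4, 91.0], [517.4, -226.7, 94.1], [517.4, -226.7, 97.6], [517.8, -226.2, 102.3], [517.7, -226.3, 105.3], [517.4, -226.6, 107.8], [517.5, -226.6, 111.0], [517.6, -226.4, 114.2], [517.7, -226.3, 117.2]]
```

View pics/w9.png

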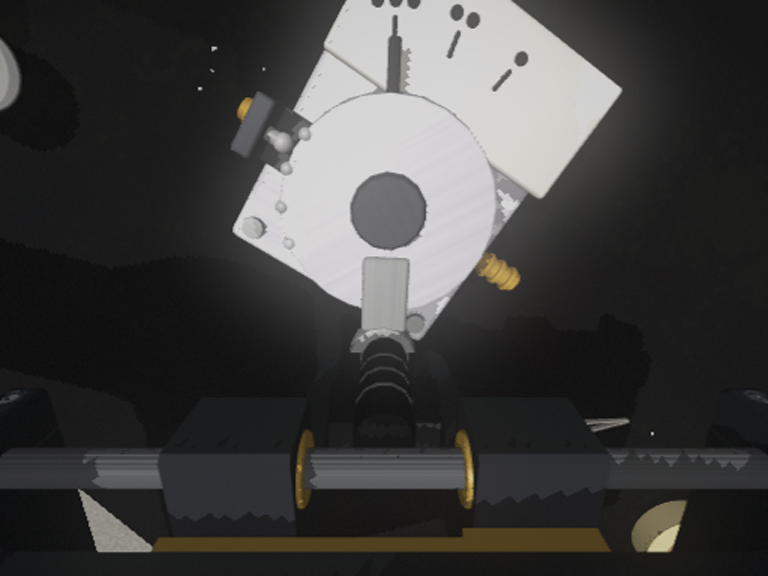

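The pointer, at (395,60), is in line with the three-dot mark at (395,22). The dial is at 60.1° against the 60.2° wanted, and the pin is vertical and seated. Handing in.

```bash
python3 -c "
from rig import bot; print(bot.sign_off())"
```

```text
the job is handed in; nothing more can be done
None
```

The job is done and handed in at about 19.4 s of the 45 s. I took the smaller pin out of the parking block, pushed it through the eyelet until its grip rested on it, and swung the dial counter-clockwise into the third click. The gripper is still holding the dial there by the pin.

**Last checks:**
- **Dial angle:** it measured 60.1°, against 60.2° for the third click. The pointer lines up with the three-dot mark, and the plunger sits between the third and fourth teeth.
- **Pin:** it is upright, with the tool tilted 0.05°. It is seated with about 11–12 N pressing down, and the spring pushes back at about 5.5 N.
- **Bystanders:** the arm showed no unexpected contact, and I saw no bystander moved. I did not take a final full-scene picture of the glassware and stopper.

**What disagreed:** position readings taken right after a move were up to about 5 mm off the settled pose. I corrected from settled pictures before gripping and inserting the pin.

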